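Centre-mark the open hole of a drilling jig with an automatic punch

TASK

Mark the next hole on the brass blank in the drilling jig: take the automatic centre punch out of the wooden tool block, set it upright through the one guide bush of the jig that has no black locating pin in it, and press it straight down on the blank until it snaps. It snaps at about 14 N; 20 N or more on the jig or the blank would bend the blank, and the punch must not snap anywhere else. Then hang it back upright in its hole in the tool block, let go of it, and leave the other things on the board where they lie.

Things in the scene. Friction and masses are not known exactly. Their poses are not given: they have to be found in the camera images.
- punch_grip (a point): automatic centre punch, 122 mm long, standing point down in the tool block. This point is on its axis in the middle of the dark knurled barrel (16 mm wide, 62 to 111 mm above the punch's point), 86 mm above the point, 36 mm below the top of its brass cap (18 mm wide). z runs from point to cap. Under the barrel: a collar 22 mm wide (55 to 62 mm), a taper, and from 43 mm down a bare spindle
- punch_tip (a point): the punch's point: 7 mm cone on the spindle, 8 mm wide. Pressed, the spindle slides in against 2 N/mm; about 7 mm after first touch, at 12 to 15 N, the hammer trips with a snap and the force drops at once by about 5 N, then rises again at 2 N/mm; 9.5 mm after first touch the spindle bottoms hard. Let off, it comes out and rearms.
- punch: the punch as a whole, about 0.17 kg, loose; origin at its point when at rest, z from point to cap
- punch_hammer (a joint): travel of the hammer inside the punch (m): 0 at rest, up to 0.0015 while the spring loads, about 0.0043 once it has tripped and for as long as the punch stays pressed
- bush_mouth (a point): centre of the mouth of the open guide bush, 46 mm above the plywood riser board (whose top is 140 mm above the bench), z up: a steel ring 20 mm wide standing 3 mm proud of the jig plate. Its bore is 9.6 mm wide, flared at the mouth, upright, 12.5 mm long. The brass blank lies below it; blanks differ in thickness, so the blank's top is anywhere from 14 to 32 mm below this mouth and has to be felt for
- open_bush: the open guide bush, fixed; origin on its axis 3 mm below the mouth. It sits in any one of the jig's three seats
- jig: drilling jig with the blank clamped in it, fixed: dark steel base 100 x 170 x 10 mm, aluminium jig plate 84 x 164 mm on four posts with nuts, its top 43 mm above the riser board. Three bush seats 38 mm apart in a row along y, the middle one at the centre; two hold pins with black knurled heads, 16 mm wide, 18 mm tall. Origin at the centre of the underside; thumb screw at the -x side
- block_hole (a point): centre of the mouth of the punch's hole in the tool block, 61 mm above the riser board, z up. The hole is 18 mm wide and goes right through. The punch hangs in it by its collar, which rests on the block's top, so its point is 55 mm below this mouth and its grip point 31 mm above it
- tool_block: wooden tool block 56 x 120 x 61 mm, fixed; origin at the centre of the underside, y along its length. The punch's hole lies at y = -26 mm; two steel pins stand out up to 9 mm at y = 18 and 41 mm
- caliper: digital caliper lying flat, 215 mm long; leave it
- side_cutters: side cutters with red handles, 126 mm; leave them
- dish_springs: black dish of small springs, 92 mm across, 24 mm high; leave it

How it is judged:
By the outcome, as a careful person would: the job done as asked, in the order asked, and still so for the second after the job is handed in, with the robot touching nothing.
It also fails if it takes over 70 s, if anything falls off the work surface, if the arm or the gripper's body presses on something with over 40 N, if the wrist force passes 120 N, or if a joint passes its speed limit or range.

ROBOT

A 7-joint arm with a two-finger parallel gripper is mounted at the origin on the work surface; the furniture and walls round the work are solid. World frame = base frame: x ahead of the robot, y to its left, z up, the work surface at z = 0. Lengths are in m, angles in rad, forces in N, time in s.
With the tool pointing down it reaches from about 0.4 to 0.875 m from the base axis. Payload 4.4 kg.
Tool frame: the origin (TCP) lies midway between the tips of the shut fingers; the grasp point (between the pads) lies 19 mm behind it; z points along the fingers, y is the line along which they close (so a half turn about z gives the same grasp; the last joint's range is limited). The gripper opens to 85 mm and grips with 20 to 120 N. Pads are 22 mm wide; open, the fingers measure 114 mm over their backs; the gripper's body (76 mm by 85 mm) begins 54 mm behind the grasp point. The pads swing forward as they close: fully open they stand 13 mm farther back than shut.
Start: joints at [1.199, 0.628, 0.038, 1.517, -0.027, 0.996, -0.02], TCP at [0.196, -0.62, 0.231] pointing down, gripper open.
Joint ranges: [-3.06, 3.06], [-0.37, 2.12], [-1.25, 1.32], [0.18, 2.47], [-1.1, 4.24], [0.23, 1.98], [-2.94, 2.94]. Speed limits (rad/s): [2.57, 2.57, 3.14, 3.14, 3.14, 3.14, 3.14].

INTERFACE

Orientations are given as a unit quaternion [x, y, z, w].
In Python, from station import bot gives the robot as it stands.
- The arm moves only by the tool drive_tool, never from a script. Its arguments are lists of equal length, an entry for each row: "hand": the gripper command: -1 is fully open, 1 is shut, values between are in proportion; "dp": the shift along the tool's x, y, z as a fraction of full scale, a list of three; "angular": the turn, a rotation vector about the tool's x, y, z as a fraction of full scale, a list of three. In form: {"hand": [hand, ...], "dp": [[tx, ty, tz], ...], "angular": [[ax, ay, az], ...]}. A call has 1 to 8 rows; each row shifts and turns the commanded pose from where the row before left it, along the tool's axes as they then stand; what a row does not reach is not made up. Full scale, the value 1, is 0.08 m for a shift and 5 degrees for a turn. A row lasts 1/12 s, in which the tool goes at most 41.7 mm and 7.16 degrees, less where a joint would pass 70% of its speed; a pose out of reach is approached as far as the arm can. A call with a number of a shift or a turn outside -1 to 1 is refused whole. A call with a gripper value outside its range is refused whole. The fingers move at their own pace and stop on an object; "newtons" is the grip in N (left out, the last holds). Time passes only in rows, so rows that do not move let the fingers close. It gives the time, the measured TCP pose, the force, the opening and the grip force at its end, in the units of the state.
- bot.state(): the state, without advancing time (a new reading comes with each control period).
- bot.capture(name): name is "scene" or "top" or "wrist"; returns the picture (400x640x3 uint8, red, green, blue); there is no depth.
- bot.get_calibration(name): a dict with "K" (3x3 intrinsics, pixels), "cam_to_world" (4x4, takes a point from camera to world coordinates). Camera axes: x right, y down, z forward; pixel columns grow to the right and rows downward; lengths in m; the calibration is good to about 2 mm. A picture is of the moment at which its call begins: read the wrist's pose just before it. get_calibration takes no time and is no camera call; for the wrist camera it gives the pose at the moment of the call.
- bot.sign_off(): hands the job in; it is judged then, once.
The state is a dict: "t": time; "q": joint angles; "dq": joint speeds; "joint_torque": joint torques, N m; "position": TCP position; "orientation": TCP orientation; "contact_force": force on the tool from outside, world axes, zero at the start; "moment": the same for the moment, N m; "opening": finger opening in m; "grip_force": force on a finger pad.
Only numpy, scipy, OpenCV 4.12 (cv2) and the standard library are available. Lean on these libraries where they do the work, as an engineer would, in place of code of your own. Each camera call takes 0.05 s, during which the arm holds its last target. There are 200 camera calls.

## Working session

There is one attempt and no reset: what is moved stays moved. The work goes in short steps, Python scripts to look and compute and a tool call to move; the robot and the scene stay as the last step left them, time stands still between calls to the robot, and variables do not carry over. Pictures are saved under pics/ and viewed, at most 10 in all, crops included, and the job is handed in when it is done.

Besides the shell and the picture viewer there is one more tool, called as a command line: name --argument value ..., lists and objects as JSON in quotes. drive_tool: Moves the arm, as the interface text tells. Its arguments: {"type":"object","properties":{"hand":{"type":"array","items":{"type":"number"}},"dp":{"type":"array","items":{"type":"array","items":{"type":"number"}}},"angular":{"type":"array","items":{"type":"array","items":{"type":"number"}}},"newtons":{"type":"number"}},"required":["hand","dp","angular"]}

```bash
mkdir -p pics; ls
python3 - <<'E'
from station import bot
import cv2,numpy as np
s=bot.state();print({k:np.round(v,3).tolist() for k,v in s.items()})
for n in("scene","top"):
    im=bot.capture(n);cv2.imwrite(f"pics/{n}0.png",im[:,:,::-1]);c=bot.get_calibration(n);print(n,np.round(c["K"],1).tolist(),np.round(c["cam_to_world"],3).tolist())
a=cv2.imread("pics/scene0.png");b=cv2.imread("pics/top0.png")
cv2.imwrite("pics/both.png",cv2.resize(np.vstack([a,b]),None,fx=.75,fy=.75))
E
```

```text
pics
{'t': 0.0, 'q': [1.199, 0.629, 0.038, 1.518, -0.027, 0.996, -0.02], 'dq': [-0.002, 0.002, -0.0, 0.0, -0.001, -0.001, 0.001], 'joint_torque': [0.002, -56.34, 1.226, -19.345, 0.011, 0.01, -0.0], 'position': [0.196, -0.619, 0.23], 'orientation': [0.988, 0.152, -0.0, -0.001], 'contact_force': [-0.385, -0.603, -0.273], 'moment': [-0.007, 0.021, -0.032], 'grip_force': 0.0, 'opening': 0.085}
scene [[484.2, 0.0, 320.1], [0.0, 484.2, 197.9], [0.0, 0.0, 1.0]] [[-0.601, -0.502, 0.622, -0.405], [-0.799, 0.387, -0.46, 0.551], [-0.009, -0.773, -0.634, 1.092], [0.0, 0.0, 0.0, 1.0]]
top [[398.2, 0.0, 318.1], [0.0, 398.2, 196.9], [0.0, 0.0, 1.0]] [[0.006, -0.999, 0.033, 0.378], [-1.0, -0.006, 0.004, -0.075], [-0.004, -0.033, -0.999, 1.539], [0.0, 0.0, 0.0, 1.0]]
```

View pics/both.png

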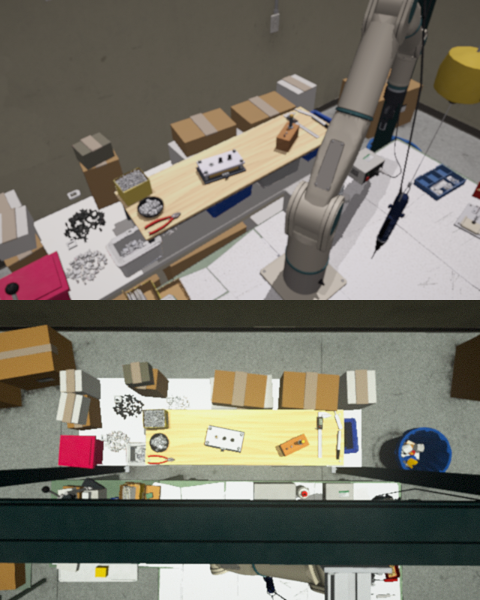

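The board carries the jig (top image ~(298,183)) and the wooden block (~(390,192)). I'll zoom in on both.

Run:
```python
import cv2,numpy as np
a=cv2.imread("pics/scene0.png");b=cv2.imread("pics/top0.png")
A=cv2.resize(a[130:270,240:440],None,fx=4,fy=4,interpolation=2)[:, :800]
B=cv2.resize(b[150:220,255:455],None,fx=4,fy=4,interpolation=2)
A=cv2.resize(A,(457,320)); 
A=cv2.resize(a[135:215,240:440],None,fx=4,fy=4,interpolation=2)
cv2.imwrite("pics/z.png",np.vstack([A,B])[:600])
```

```text
(no output)
```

View pics/z.png

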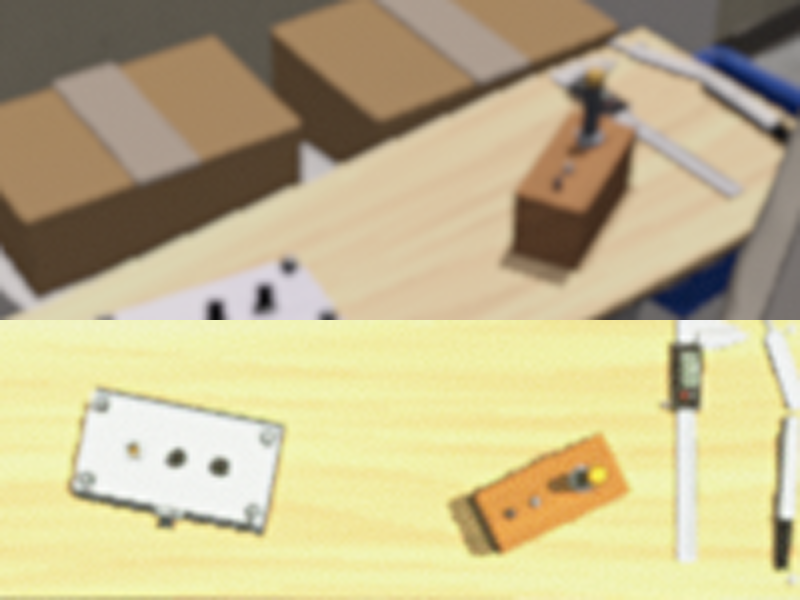

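```bash
cat > h.py <<'E'
from station import bot
import cv2,numpy as np
from scipy.spatial.transform import Rotation as R
def ray(c,u,v):
    K,T=np.array(c["K"]),np.array(c["cam_to_world"]); d=T[:3,:3]@np.linalg.solve(K,[u,v,1.]); return T[:3,3],d/np.linalg.norm(d)
def plane(c,u,v,z):
    o,d=ray(c,u,v); return o+d*(z-o[2])/d[2]
def tri(rs):
    A=[np.eye(3)-np.outer(d,d) for o,d in rs]
    p=np.linalg.solve(sum(A),sum(a@o for a,(o,d) in zip(A,rs))); return p,[float(np.linalg.norm(a@(p-o))) for a,(o,d) in zip(A,rs)]
def proj(c,p):
    T=np.linalg.inv(c["cam_to_world"]); q=np.array(c["K"])@(T[:3,:3]@p+T[:3,3]); return q[:2]/q[2]
def todp(target):
    s=bot.state(); Rm=R.from_quat(s["orientation"]); d=np.array(target)-s["position"]
    return np.round(Rm.inv().apply(d)/.08,3), np.round(s["position"],4), np.round(Rm.as_matrix(),4).tolist()
E
python3 - <<'E'
from h import *
t,s=bot.get_calibration("top"),bot.get_calibration("scene")
print("cap",tri([ray(t,404.3,188.5),ray(s,388.8,153.8)]))
print("cap plane",plane(t,404.3,188.5,.268))
print("bush",plane(t,288.3,182.5,.186),"pin",plane(t,255+176/4,150+138/4,.2),plane(t,255+220/4,150+147/4,.2))
for u,v in((475,495),(600,435),(630,490),(500,552)): print(plane(t,255+u/4,150+(v-320)/4,.201))
c=bot.get_calibration("wrist");st=bot.state();T=np.array(c["cam_to_world"]);Rm=R.from_quat(st["orientation"]).as_matrix()
print(np.round(Rm.T@T[:3,:3],3),Rm.T@(T[:3,3]-st["position"]),np.round(c["K"],1))
print(todp([.6,-.3,.35]))
E
```

```text
cap (array([ 0.44907168, -0.34432966,  0.26241559]), [0.001700716368562195, 0.0017007163685620645])
cap plane [ 0.44765609 -0.34445119  0.268     ]
bush [0.47038057 0.03266697 0.186     ] pin [ 0.46287651 -0.00454831  0.2       ] [ 0.45549772 -0.04164981  0.2       ]
[ 0.43309634 -0.25607956  0.201     ]
[ 0.48419342 -0.36106854  0.201     ]
[ 0.43804445 -0.38618677  0.201     ]
[ 0.38534898 -0.27710896  0.201     ]
[[-0.001 -0.955 -0.296]
 [ 1.    -0.001  0.   ]
 [-0.001 -0.296  0.955]] [ 0.0753304  -0.00046496 -0.14205646] [[352.3   0.  318.3]
 [  0.  352.3 202.3]
 [  0.    0.    1. ]]
(array([ 6.023, -2.287, -1.49 ]), array([ 0.1956, -0.6193,  0.2305]), [[0.9536, 0.3011, -0.0006], [0.3011, -0.9536, 0.0017], [-0.0, -0.0018, -1.0]])
```

drive_tool --hand '[0, 0, 0, 0, 0, 0, 0, 0]' --dp '[[0.15, -0.1, -0.4], [0.15, -0.1, -0.4], [0.15, -0.1, -0.4], [0.15, -0.1, -0.4], [0.42, -0.29, -0.13], [0.42, -0.29, -0.13], [0.42, -0.29, -0.13], [0.42, -0.29, -0.13]]' --angular '[[0, 0, 0], [0, 0, 0], [0, 0, 0], [0, 0, 0], [0, 0, 0], [0, 0, 0], [0, 0, 0], [0, 0, 0]]'

```text
t: 0.77
position: [0.3316, -0.4456, 0.4007]
orientation: [0.988, 0.152, -0.0, -0.0]
contact_force: [0.7, 0.4, 0.1]
opening: 0.0426
grip_force: 0.0
```

drive_tool --hand '[0, 0, 0, 0, 0]' --dp '[[0.38, -0.26, 0], [0.38, -0.26, 0], [0.38, -0.26, 0], [0, 0, 0], [0, 0, 0]]' --angular '[[0, 0, 0], [0, 0, 0], [0, 0, 0], [0, 0, 0], [0, 0, 0]]'

```text
t: 1.18
position: [0.4007, -0.358, 0.4002]
orientation: [0.988, 0.155, 0.0, -0.001]
contact_force: [-0.4, -1.2, 0.5]
opening: 0.0427
grip_force: 0.0
```

Run:
```python
from h import *
import pickle
s=bot.state();c=bot.get_calibration("wrist");im=bot.capture("wrist")
cv2.imwrite("pics/w1.png",im[:,:,::-1]);pickle.dump(c,open("w1.p","wb"))
print(s["t"],s["contact_force"],todp([.449,-.344,.4]),proj(c,np.array([.449,-.344,.268])))
```

```text
1.1833 [-0.44312219 -1.15581148  0.52579675] (array([ 0.654, -0.002,  0.002]), array([ 0.3992, -0.36  ,  0.4002]), [[0.9531, 0.3027, -0.0009], [0.3027, -0.9531, -0.0001], [-0.0008, -0.0002, -1.0]]) [320.74298964 127.65934108]
```

View pics/w1.png

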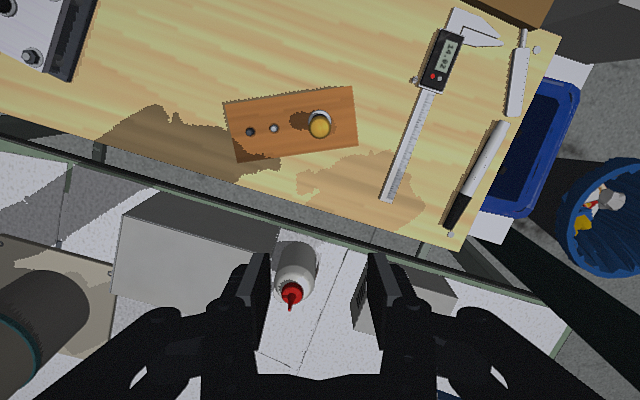

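The cap is at ~(319,127), and my prediction was (321,128), so they agree. Next I move over the punch for the second view.

drive_tool --hand '[0, 0, 0, 0, 0]' --dp '[[0.325, 0, 0.2], [0.325, 0, 0.2], [0, 0, 0], [0, 0, 0], [0, 0, 0]]' --angular '[[0, 0, 0], [0, 0, 0], [0, 0, 0], [0, 0, 0], [0, 0, 0]]'

```text
t: 1.65
position: [0.4473, -0.3465, 0.3682]
orientation: [0.989, 0.151, -0.001, 0.0]
contact_force: [0.0, -0.4, -0.4]
opening: 0.0427
grip_force: 0.0
```

Run:
```python
from h import *
import pickle
s=bot.state();c2=bot.get_calibration("wrist");im=bot.capture("wrist")
cv2.imwrite("pics/w2.png",im[:,:,::-1]);c1=pickle.load(open("w1.p","rb"));pickle.dump(c2,open("w2.p","wb"))
rs=[]
for i,c in((1,c1),(2,c2)):
    b=cv2.imread(f"pics/w{i}.png");h=cv2.cvtColor(b,cv2.COLOR_BGR2HSV)
    m=cv2.inRange(h,(19,130,90),(32,255,255))
    u0,v0=proj(c,np.array([.449,-.344,.268])).astype(int);w=np.zeros_like(m);w[max(0,v0-25):v0+25,u0-25:u0+25]=255
    n,l,st,ce=cv2.connectedComponentsWithStats(m&w);k=1+st[1:,4].argmax();print(i,(u0,v0),st[k],ce[k]);rs.append(ray(c,*ce[k]))
print(tri(rs),[plane(c,0,0,0)*0+o+d*(.268-o[2])/d[2] for c,(o,d) in((c1,rs[0]),(c2,rs[1]))])
print(s["t"],s["position"],todp(s["position"])[2])
u,v=proj(c2,np.array([.449,-.344,.25])).astype(int)
cv2.imwrite("pics/w2z.png",cv2.resize(b[max(0,v-70):v+70,u-90:u+90],None,fx=4,fy=4))
```

```text
1 (np.int64(320), np.int64(127)) [310 116  21  22 339] [319.97640118 126.7699115 ]
2 (np.int64(316), np.int64(199)) [306 190  10   8  45] [310.62222222 193.06666667]
(array([ 0.4476247 , -0.34186262,  0.24984428]), [0.0019685425501392343, 0.0019685425501390465]) [array([ 0.44945627, -0.3432367 ,  0.268     ]), array([ 0.45233054, -0.33876797,  0.268     ])]
1.65 [ 0.44727999 -0.34645037  0.3682315 ] [[0.9545, 0.2981, -0.0007], [0.2981, -0.9545, -0.0011], [-0.001, 0.0009, -1.0]]
```

View pics/w2z.png

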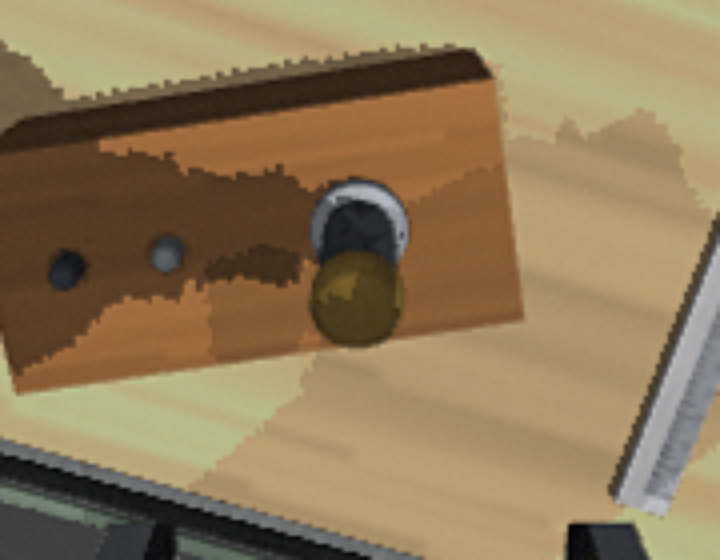

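The shadowed cap is at crop (357,298) and the collar ring at (360,228). I'll use those.

Run:
```python
from h import *
import pickle
c1,c2=[pickle.load(open(f"w{i}.p","rb")) for i in(1,2)]
u,v=proj(c2,np.array([.449,-.344,.25])).astype(int);v0=max(0,v-70)
cap=(u-90+357/4,v0+298/4);col=(u-90+360/4,v0+228/4);print(cap,col)
print(tri([ray(c1,319.9,126.8),ray(c2,*cap)]),plane(c2,*cap,.268),plane(c1,319.9,126.8,.268),"collar",plane(c2,*col,.206))
print(todp([.449,-.344,.25]))
```

```text
(np.float64(315.25), np.float64(196.5)) (np.float64(316.0), np.float64(179.0))
(array([ 0.44877362, -0.34334764,  0.26050328]), [7.59940286958113e-05, 7.59940286957793e-05]) [ 0.45087334 -0.34267752  0.268     ] [ 0.44941693 -0.34318803  0.268     ] collar [ 0.44899478 -0.3434705   0.206     ]
(array([ 0.032, -0.025,  1.484]), array([ 0.4473, -0.3466,  0.3687]), [[0.9545, 0.2981, -0.0007], [0.2981, -0.9545, -0.0011], [-0.001, 0.0009, -1.0]])
```

drive_tool --hand '[0, 0, 0, 0, 0, 0, 0]' --dp '[[0.036, -0.032, 0.2], [0, 0, 0.4], [0, 0, 0.4], [0, 0, 0.4], [0, 0, 0.35], [0, 0, 0.17], [0, 0, 0]]' --angular '[[0, 0, 0], [0, 0, 0], [0, 0, 0], [0, 0, 0], [0, 0, 0], [0, 0, 0], [0, 0, 0]]'

```text
t: 2.28
position: [0.4477, -0.3416, 0.2123]
orientation: [0.989, 0.151, -0.002, -0.002]
contact_force: [0.2, -0.3, -0.1]
opening: 0.0426
grip_force: 0.0
```

drive_tool --hand '[1, 1, 1, 1, 1, 1]' --newtons 100 --dp '[[0, 0, 0], [0, 0, 0], [0, 0, 0], [0, 0, 0], [0, 0, 0], [0, 0, 0]]' --angular '[[0, 0, 0], [0, 0, 0], [0, 0, 0], [0, 0, 0], [0, 0, 0], [0, 0, 0]]'

```text
t: 2.78
position: [0.4513, -0.3427, 0.2169]
orientation: [0.988, 0.152, 0.001, 0.002]
contact_force: [-1.6, 0.5, 6.3]
opening: 0.0137
grip_force: 97.3
```

Run:
```python
from h import *
s=bot.state();print(s["t"],s["contact_force"],s["opening"],s["grip_force"],todp(s["position"])[1:])
cv2.imwrite("pics/w3.png",bot.capture("wrist")[:,:,::-1])
```

```text
2.7833 [-1.55146152  0.46303933  6.26807741] 0.013714505465149249 97.34568846412003 (array([ 0.4513, -0.3427,  0.2169]), [[0.9538, 0.3006, 0.0025], [0.3006, -0.9538, -0.0027], [0.0016, 0.0033, -1.0]])
```

View pics/w3.png

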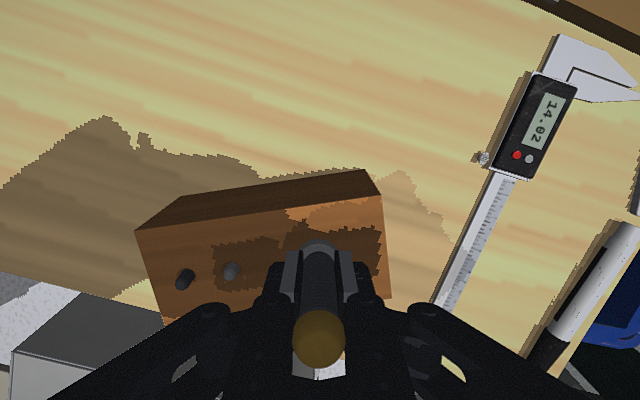

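The punch is held between the fingers, with the cap at (318,338). Lifting straight up.

drive_tool --hand '[1, 1, 1, 1, 1, 1, 1, 1]' --dp '[[0, 0, -0.1], [0, 0, -0.25], [0, 0, -0.3], [0, 0, -0.3], [0, 0, -0.3], [0, 0, -0.1], [0, 0, 0], [0, 0, 0]]' --angular '[[0, 0, 0], [0, 0, 0], [0, 0, 0], [0, 0, 0], [0, 0, 0], [0, 0, 0], [0, 0, 0], [0, 0, 0]]'

```text
t: 3.5
position: [0.4504, -0.3411, 0.3225]
orientation: [0.988, 0.152, -0.0, -0.0]
contact_force: [0.2, -0.3, -1.3]
opening: 0.0141
grip_force: 97.5
```

Run:
```python
from h import *
for i in range(3):
    s=bot.state();print(s["t"],np.round(s["contact_force"],2),s["opening"],s["position"]);bot.capture("wrist")
for z in(.31,):print(todp([.430,.038,z]))
print(R.from_quat(bot.state()["orientation"]).as_matrix().round(4))
```

```text
3.5 [ 0.17 -0.26 -1.31] 0.014131511647130945 [ 0.45043075 -0.34114758  0.32247355]
3.55 [-0.18  0.04 -0.83] 0.01373856862748446 [ 0.45002864 -0.34082886  0.32158837]
3.6 [ 0.01  0.23 -1.13] 0.013727388671889036 [ 0.44986441 -0.3407905   0.32120074]
(array([ 1.189, -4.59 ,  0.149]), array([ 0.4499, -0.3408,  0.3211]), [[0.9536, 0.3011, -0.0027], [0.3011, -0.9536, 0.0019], [-0.002, -0.0027, -1.0]])
[[ 0.9536  0.3011 -0.0027]
 [ 0.3011 -0.9536  0.0019]
 [-0.002  -0.0027 -1.    ]]
```

drive_tool --hand '[1, 1, 1, 1, 1, 1, 1, 1]' --dp '[[0.05, -0.2, 0], [0.1, -0.44, 0], [0.1, -0.44, 0], [0.1, -0.44, 0], [0.1, -0.44, 0], [0.1, -0.44, 0], [0.1, -0.44, 0], [0.1, -0.44, 0]]' --angular '[[0, 0, 0], [0, 0, 0], [0, 0, 0], [0, 0, 0], [0, 0, 0], [0, 0, 0], [0, 0, 0], [0, 0, 0]]'

```text
t: 4.32
position: [0.4278, -0.0715, 0.3219]
orientation: [0.988, 0.152, -0.001, -0.0]
contact_force: [1.0, 0.6, -1.5]
opening: 0.0137
grip_force: 97.7
```

drive_tool --hand '[1, 1, 1, 1, 1, 1, 1]' --dp '[[0.1, -0.44, 0], [0.1, -0.44, 0], [0.08, -0.215, 0], [0, 0, 0], [0, 0, 0], [0, 0, 0], [0, 0, 0]]' --angular '[[0, 0, 0], [0, 0, 0], [0, 0, 0], [0, 0, 0], [0, 0, 0], [0, 0, 0], [0, 0, 0]]'

```text
t: 4.9
position: [0.4237, 0.0157, 0.3223]
orientation: [0.989, 0.151, -0.001, 0.0]
contact_force: [0.5, 0.0, -1.7]
opening: 0.0136
grip_force: 97.8
```

Run:
```python
from h import *
import pickle
s=bot.state();c=bot.get_calibration("wrist");b=bot.capture("wrist")[:,:,::-1]
cv2.imwrite("pics/w4.png",b);pickle.dump(c,open("w4.p","wb"))
print(s["t"],s["contact_force"],todp([.4704,.0327,.32]),proj(c,np.array([.4704,.0327,.186])),proj(c,s["position"]+[0,0,-.067]))
cv2.imwrite("pics/w4z.png",cv2.resize(b[100:400,120:520],None,fx=2,fy=2))
```

```text
4.9 [ 0.4962847   0.01397339 -1.71010868] (array([ 0.62 , -0.029,  0.03 ]), array([0.4238, 0.0157, 0.3225]), [[0.9544, 0.2985, -0.0009], [0.2985, -0.9544, -0.0005], [-0.001, 0.0002, -1.0]]) [315.67505826 127.72504791] [318.87876985 218.33304477]
```

View pics/w4z.png

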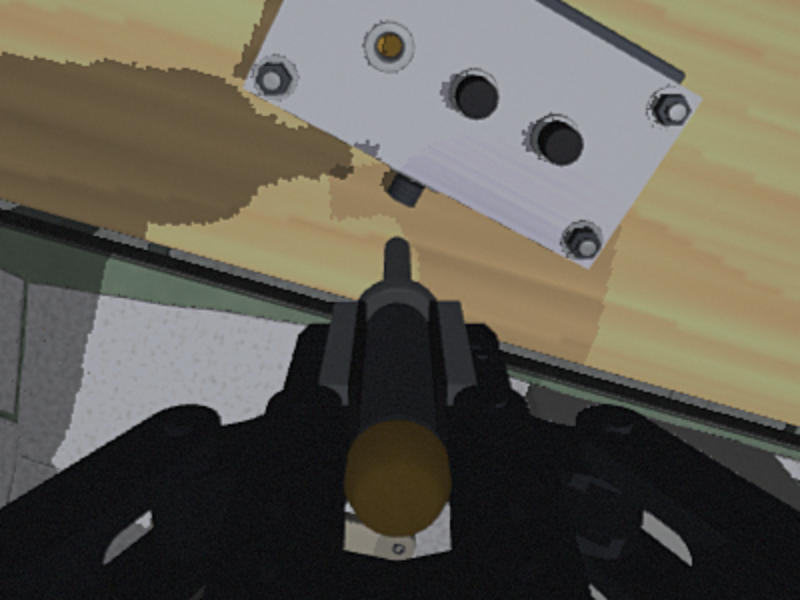

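Bush mouth is at pixel (315,122.5); the punch tip at (318.5,219) lies where a straight-held punch should be. Next I take a closer second view.

drive_tool --hand '[1, 1, 1, 1, 1, 1]' --dp '[[0.2, 0, 0.2], [0.2, 0, 0.2], [0.05, 0, 0.2], [0, 0, 0], [0, 0, 0], [0, 0, 0]]' --angular '[[0, 0, 0], [0, 0, 0], [0, 0, 0], [0, 0, 0], [0, 0, 0], [0, 0, 0]]'

```text
t: 5.45
position: [0.4581, 0.0272, 0.2754]
orientation: [0.988, 0.152, -0.0, 0.0]
contact_force: [-0.3, -0.1, -1.0]
opening: 0.0138
grip_force: 97.8
```

Run:
```python
from h import *
import pickle
s=bot.state();c=bot.get_calibration("wrist");b=bot.capture("wrist")[:,:,::-1]
cv2.imwrite("pics/w5.png",b);pickle.dump(c,open("w5.p","wb"))
c4=pickle.load(open("w4.p","rb"));p=plane(c4,315,122.5,.186)
print(s["t"],s["contact_force"],p,proj(c,p),s["position"],proj(c,s["position"]+[0,0,-.067]))
u,v=proj(c,p).astype(int);print(u,v)
cv2.imwrite("pics/w5z.png",cv2.resize(b[v-50:v+60,u-75:u+75],None,fx=5,fy=5,interpolation=2))
```

```text
5.45 [-0.31098682 -0.10905018 -1.03958582] [0.47403453 0.03437209 0.186     ] [315.78670234 183.11215044] [0.45812262 0.02723722 0.27536965] [318.88557888 218.46046138]
315 183
```

View pics/w5z.png

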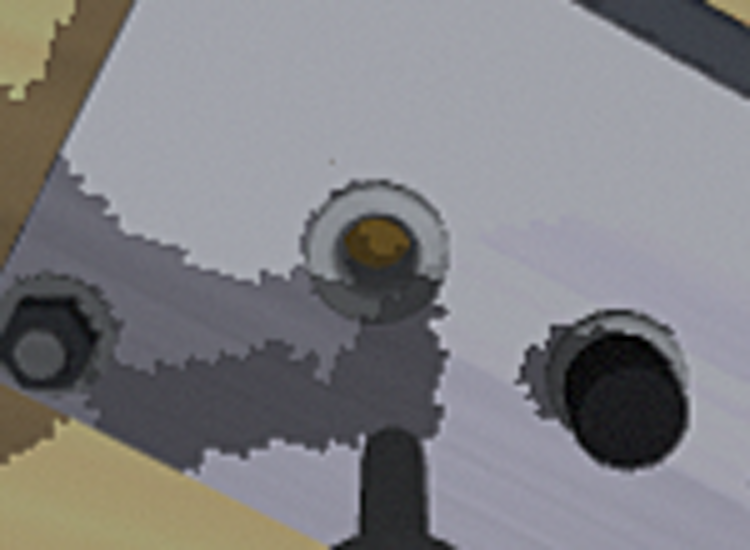

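Run:
```python
from h import *
import pickle
c4,c5=[pickle.load(open(f"w{i}.p","rb")) for i in(4,5)]
p4=plane(c4,315,122.5,.186);p5=plane(c5,315.1,183.1,.186);print(p4,p5,tri([ray(c4,315,122.5),ray(c5,315.1,183.1)]))
P=[];Q=[]
for i in range(4):
    s=bot.state();P.append(s["position"]);Q.append(R.from_quat(s["orientation"]).as_matrix());bot.capture("wrist")
print(np.round(P,4));Rm=np.mean(Q,0);print(Rm.round(4))
t=(p4+p5)/2;d=t-np.mean(P,0);d[2]=0;print((Rm.T@d/.08).round(3),np.mean(P,0)-.067-t)
```

```text
[0.47403453 0.03437209 0.186     ] [0.47390381 0.0348177  0.186     ] (array([0.47396099, 0.03459279, 0.18594783]), [0.0002321512240228658, 0.00023215122402286162])
[[0.4584 0.0274 0.2757]
 [0.4584 0.0275 0.2758]
 [0.4584 0.0276 0.2758]
 [0.4585 0.0277 0.2758]]
[[ 9.539e-01  3.003e-01  1.500e-03]
 [ 3.003e-01 -9.539e-01 -1.000e-04]
 [ 1.400e-03  6.000e-04 -1.000e+00]]
[ 0.212 -0.026  0.   ] [-0.08254982 -0.07404409  0.02277803]
```

drive_tool --hand '[1, 1, 1, 1, 1, 1]' --newtons 120 --dp '[[0.1, -0.013, 0], [0.112, -0.013, 0.1], [0, 0, 0.1], [0, 0, 0], [0, 0, 0], [0, 0, 0]]' --angular '[[0, 0, 0], [0, 0, 0], [0, 0, 0], [0, 0, 0], [0, 0, 0], [0, 0, 0]]'

```text
t: 6.2
position: [0.4735, 0.035, 0.2584]
orientation: [0.988, 0.152, -0.001, -0.0]
contact_force: [0.6, -0.0, -1.1]
opening: 0.0136
grip_force: 117.0
```

Run:
```python
from h import *
P=[];Q=[];F=[]
for i in range(3):
    s=bot.state();P.append(s["position"]);F.append(s["contact_force"]);Q.append(R.from_quat(s["orientation"]).as_matrix());b=bot.capture("wrist")[:,:,::-1];c=bot.get_calibration("wrist")
t=np.array([.47396,.0346,.186]);Rm=np.mean(Q,0);print(s["t"],np.round(P,4),np.round(F,2),Rm.round(4));d=t-np.mean(P,0);d[2]=0;print((Rm.T@d/.08).round(3),np.mean(P,0)-.067-t)
u,v=proj(c,t).astype(int);print(u,v);cv2.imwrite("pics/w6z.png",cv2.resize(b[v-50:v+60,u-75:u+75],None,fx=5,fy=5,interpolation=2))
```

```text
6.3 [[0.4735 0.035  0.2584]
 [0.4736 0.035  0.2587]
 [0.4737 0.035  0.2589]] [[ 0.62 -0.   -1.14]
 [-1.24 -0.31 -2.38]
 [ 0.26  0.27 -2.38]] [[ 9.536e-01  3.010e-01 -6.000e-04]
 [ 3.010e-01 -9.536e-01 -1.000e-04]
 [-6.000e-04 -1.000e-04 -1.000e+00]]
[ 0.003  0.006 -0.   ] [-0.0673566  -0.06660601  0.00568442]
319 215
```

View pics/w6z.png

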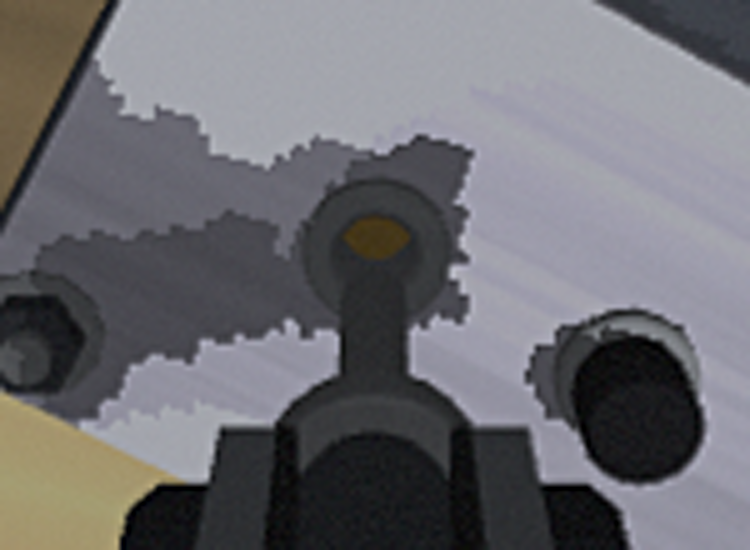

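Spindle (x≈374) lines up with the bore (x≈376). Lowering into it.

drive_tool --hand '[1, 1, 1, 1, 1, 1, 1]' --dp '[[0, 0.004, 0.03], [0, 0, 0.03], [0, 0, 0.03], [0, 0, 0.03], [0, 0, 0.03], [0, 0, 0], [0, 0, 0]]' --angular '[[0, 0, 0], [0, 0, 0], [0, 0, 0], [0, 0, 0], [0, 0, 0], [0, 0, 0], [0, 0, 0]]'

```text
t: 6.93
position: [0.4746, 0.0349, 0.2468]
orientation: [0.988, 0.152, 0.001, -0.0]
contact_force: [3.1, -0.1, -3.1]
opening: 0.0133
grip_force: 117.0
```

```bash
cat > st.py <<'E'
from h import *
P=[]
for i in range(3):
    s=bot.state();P.append(np.r_[s["position"]*1000,s["contact_force"]]);bot.capture("wrist")
print(s["t"],np.round(P,1),R.from_quat(s["orientation"]).as_matrix()[:,2].round(4),s["opening"])
E
python3 st.py
```

```text
7.0333 [[ 4.746e+02  3.490e+01  2.468e+02  3.100e+00 -1.000e-01 -3.100e+00]
 [ 4.746e+02  3.490e+01  2.468e+02  2.400e+00  1.000e+00 -3.800e+00]
 [ 4.745e+02  3.490e+01  2.469e+02  3.000e+00  1.000e+00 -4.100e+00]] [ 1.3e-03  3.0e-04 -1.0e+00] 0.013332510351603448
```

drive_tool --hand '[1, 1, 1, 1, 1, 1]' --dp '[[0.008, 0, 0.02], [0, 0, 0.02], [0, 0, 0.02], [0, 0, 0], [0, 0, 0], [0, 0, 0]]' --angular '[[0, 0, 0], [0, 0, 0], [0, 0, 0], [0, 0, 0], [0, 0, 0], [0, 0, 0]]'

```text
t: 7.58
position: [0.4747, 0.035, 0.2422]
orientation: [0.988, 0.152, 0.0, -0.0]
contact_force: [2.2, 0.2, -0.6]
opening: 0.0137
grip_force: 117.0
```

```bash
python3 st.py
```

```text
7.6833 [[ 4.747e+02  3.500e+01  2.422e+02  2.200e+00  2.000e-01 -6.000e-01]
 [ 4.747e+02  3.500e+01  2.422e+02  2.700e+00  4.000e-01 -3.000e-01]
 [ 4.748e+02  3.500e+01  2.422e+02  2.600e+00  6.000e-01 -8.000e-01]] [ 6.e-04  1.e-04 -1.e+00] 0.013995275963934446
```

drive_tool --hand '[1, 1, 1, 1, 1, 1]' --dp '[[0.01, 0, 0.01], [0, 0, 0.01], [0, 0, 0], [0, 0, 0], [0, 0, 0], [0, 0, 0]]' --angular '[[0, 0, 0], [0, 0, 0], [0, 0, 0], [0, 0, 0], [0, 0, 0], [0, 0, 0]]'

```text
t: 8.23
position: [0.475, 0.0351, 0.2404]
orientation: [0.988, 0.152, -0.0, 0.0]
contact_force: [1.3, 0.7, -1.8]
opening: 0.0137
grip_force: 117.0
```

```bash
python3 st.py
```

```text
8.3333 [[ 4.750e+02  3.510e+01  2.404e+02  1.300e+00  7.000e-01 -1.800e+00]
 [ 4.750e+02  3.510e+01  2.404e+02  1.000e+00  2.000e-01 -7.000e-01]
 [ 4.750e+02  3.510e+01  2.404e+02  1.500e+00 -5.000e-01 -1.100e+00]] [-5.e-04 -1.e-04 -1.e+00] 0.01361337782515133
```

drive_tool --hand '[1, 1, 1, 1, 1, 1]' --dp '[[0.006, 0, 0.013], [0, 0, 0.013], [0, 0, 0.013], [0, 0, 0], [0, 0, 0], [0, 0, 0]]' --angular '[[0, 0, 0], [0, 0, 0], [0, 0, 0], [0, 0, 0], [0, 0, 0], [0, 0, 0]]'

```text
t: 8.88
position: [0.4754, 0.0352, 0.2372]
orientation: [0.988, 0.152, -0.0, 0.0]
contact_force: [-0.3, -0.6, -1.5]
opening: 0.0133
grip_force: 117.0
```

drive_tool --hand '[1, 1, 1, 1, 1, 1]' --dp '[[0, 0, 0.013], [0, 0, 0.013], [0, 0, 0], [0, 0, 0], [0, 0, 0], [0, 0, 0]]' --angular '[[0, 0, 0], [0, 0, 0], [0, 0, 0], [0, 0, 0], [0, 0, 0], [0, 0, 0]]'

```text
t: 9.38
position: [0.4758, 0.0353, 0.2353]
orientation: [0.988, 0.152, 0.0, 0.0]
contact_force: [-0.8, 0.6, -1.9]
opening: 0.0135
grip_force: 117.0
```

drive_tool --hand '[1, 1, 1, 1, 1]' --dp '[[0, 0, 0.013], [0, 0, 0.013], [0, 0, 0.013], [0, 0, 0], [0, 0, 0]]' --angular '[[0, 0, 0], [0, 0, 0], [0, 0, 0], [0, 0, 0], [0, 0, 0]]'

```text
t: 9.8
position: [0.4757, 0.0353, 0.232]
orientation: [0.988, 0.152, -0.0, 0.0]
contact_force: [-0.1, -0.0, -0.9]
opening: 0.0134
grip_force: 117.0
```

drive_tool --hand '[1, 1, 1, 1, 1]' --dp '[[0, 0, 0.013], [0, 0, 0.013], [0, 0, 0], [0, 0, 0], [0, 0, 0]]' --angular '[[0, 0, 0], [0, 0, 0], [0, 0, 0], [0, 0, 0], [0, 0, 0]]'

```text
t: 10.22
position: [0.4759, 0.0353, 0.2302]
orientation: [0.988, 0.152, 0.0, 0.0]
contact_force: [0.0, -0.3, 0.7]
opening: 0.0138
grip_force: 117.0
```

drive_tool --hand '[1, 1, 1, 1, 1]' --dp '[[0, 0, 0.013], [0, 0, 0.013], [0, 0, 0], [0, 0, 0], [0, 0, 0]]' --angular '[[0, 0, 0], [0, 0, 0], [0, 0, 0], [0, 0, 0], [0, 0, 0]]'

```text
t: 10.63
position: [0.4759, 0.0354, 0.2282]
orientation: [0.988, 0.152, 0.0, 0.0]
contact_force: [-0.3, -0.4, 3.0]
opening: 0.0137
grip_force: 117.1
```

```bash
python3 st.py
```

```text
10.7333 [[ 4.759e+02  3.540e+01  2.282e+02 -3.000e-01 -4.000e-01  3.000e+00]
 [ 4.759e+02  3.540e+01  2.282e+02 -7.000e-01  4.000e-01  3.900e+00]
 [ 4.759e+02  3.540e+01  2.281e+02 -9.000e-01  0.000e+00  3.600e+00]] [ 4.e-04  0.e+00 -1.e+00] 0.013670131255945597
```

Contact at TCP z≈0.2308. Pressing on in small steps.

drive_tool --hand '[1, 1, 1, 1, 1, 1]' --dp '[[0, 0, 0.012], [0, 0, 0.012], [0, 0, 0.01], [0, 0, 0], [0, 0, 0], [0, 0, 0]]' --angular '[[0, 0, 0], [0, 0, 0], [0, 0, 0], [0, 0, 0], [0, 0, 0], [0, 0, 0]]'

```text
t: 11.28
position: [0.476, 0.0354, 0.2257]
orientation: [0.988, 0.152, 0.0, 0.0]
contact_force: [-1.9, -0.1, 7.5]
opening: 0.0135
grip_force: 117.1
```

drive_tool --hand '[1, 1, 1]' --dp '[[0, 0, 0.009], [0, 0, 0], [0, 0, 0]]' --angular '[[0, 0, 0], [0, 0, 0], [0, 0, 0]]'

```text
t: 11.53
position: [0.476, 0.0354, 0.2251]
orientation: [0.988, 0.152, 0.0, 0.0]
contact_force: [-1.5, 0.5, 8.5]
opening: 0.0132
grip_force: 117.2
```

drive_tool --hand '[1, 1, 1]' --dp '[[0, 0, 0.008], [0, 0, 0], [0, 0, 0]]' --angular '[[0, 0, 0], [0, 0, 0], [0, 0, 0]]'

```text
t: 11.78
position: [0.4761, 0.0354, 0.2245]
orientation: [0.988, 0.152, 0.0, 0.0]
contact_force: [-0.6, -0.1, 10.0]
opening: 0.0132
grip_force: 117.2
```

drive_tool --hand '[1, 1, 1]' --dp '[[0, 0, 0.008], [0, 0, 0], [0, 0, 0]]' --angular '[[0, 0, 0], [0, 0, 0], [0, 0, 0]]'

```text
t: 12.03
position: [0.4761, 0.0354, 0.224]
orientation: [0.988, 0.152, 0.001, 0.0]
contact_force: [-2.2, -0.4, 10.3]
opening: 0.0132
grip_force: 117.2
```

drive_tool --hand '[1, 1, 1]' --dp '[[0, 0, 0.008], [0, 0, 0], [0, 0, 0]]' --angular '[[0, 0, 0], [0, 0, 0], [0, 0, 0]]'

```text
t: 12.28
position: [0.4761, 0.0354, 0.2235]
orientation: [0.988, 0.152, 0.001, 0.0]
contact_force: [-2.1, 0.1, 11.9]
opening: 0.0137
grip_force: 117.2
```

drive_tool --hand '[1, 1, 1]' --dp '[[0, 0, 0.006], [0, 0, 0], [0, 0, 0]]' --angular '[[0, 0, 0], [0, 0, 0], [0, 0, 0]]'

```text
t: 12.53
position: [0.476, 0.0354, 0.2226]
orientation: [0.988, 0.152, 0.0, 0.0]
contact_force: [-1.0, 0.3, 5.0]
opening: 0.0137
grip_force: 117.2
```

It snapped: the force fell from 11.9 to 5.0 N. Withdrawing straight up.

drive_tool --hand '[1, 1, 1, 1, 1, 1, 1, 1]' --dp '[[0, 0, -0.05], [0, 0, -0.1], [0, 0, -0.15], [0, 0, -0.2], [0, 0, -0.3], [0, 0, -0.3], [0, 0, -0.13], [0, 0, 0]]' --angular '[[0, 0, 0], [0, 0, 0], [0, 0, 0], [0, 0, 0], [0, 0, 0], [0, 0, 0], [0, 0, 0], [0, 0, 0]]'

```text
t: 13.2
position: [0.4769, 0.0355, 0.3229]
orientation: [0.988, 0.152, 0.002, 0.0]
contact_force: [0.6, -0.0, -0.7]
opening: 0.0136
grip_force: 117.5
```

```bash
python3 -c "
from h import *
s=bot.state();print(s['contact_force'],todp([.4495,-.343,.321]))"
```

```text
[ 0.62907927 -0.02502386 -0.66913673] (array([-1.75 ,  4.409,  0.02 ]), array([0.4769, 0.0355, 0.3229]), [[0.9536, 0.3009, 0.0044], [0.3009, -0.9537, 0.0004], [0.0043, 0.0009, -1.0]])
```

drive_tool --hand '[1, 1, 1, 1, 1, 1, 1, 1]' --dp '[[-0.08, 0.2, 0], [-0.159, 0.4, 0], [-0.159, 0.4, 0], [-0.159, 0.4, 0], [-0.159, 0.4, 0], [-0.159, 0.4, 0], [-0.159, 0.4, 0], [-0.159, 0.4, 0]]' --angular '[[0, 0, 0], [0, 0, 0], [0, 0, 0], [0, 0, 0], [0, 0, 0], [0, 0, 0], [0, 0, 0], [0, 0, 0]]'

```text
t: 13.87
position: [0.4556, -0.2236, 0.3192]
orientation: [0.988, 0.152, -0.001, -0.001]
contact_force: [0.8, -1.1, -2.0]
opening: 0.0136
grip_force: 117.5
```

drive_tool --hand '[1, 1, 1, 1, 1, 1, 1, 1]' --dp '[[-0.159, 0.4, 0], [-0.159, 0.4, 0], [-0.159, 0.4, 0], [-0.08, 0.209, 0], [0, 0, 0], [0, 0, 0], [0, 0, 0], [0, 0, 0]]' --angular '[[0, 0, 0], [0, 0, 0], [0, 0, 0], [0, 0, 0], [0, 0, 0], [0, 0, 0], [0, 0, 0], [0, 0, 0]]'

```text
t: 14.53
position: [0.4486, -0.3414, 0.32]
orientation: [0.988, 0.153, -0.0, -0.001]
contact_force: [0.1, -0.2, -1.1]
opening: 0.0136
grip_force: 117.5
```

```bash
python3 st.py
python3 - <<'E'
from h import *
c=bot.get_calibration("wrist");b=bot.capture("wrist")[:,:,::-1];s=bot.state()
print(todp([.4495,-.343,.321]))
t=np.array([.4493,-.3433,.201]);u,v=proj(c,t);print(u,v,proj(c,s["position"]+[0,0,-.067]))
u,v=int(u),int(v);b=b.copy();cv2.circle(b,(u,v),1,(0,255,0),-1)
cv2.imwrite("pics/w7z.png",cv2.resize(b[v-70:v+70,u-90:u+90],None,fx=4,fy=4,interpolation=2))
E
```

```text
14.6333 [[ 4.486e+02 -3.414e+02  3.200e+02  1.000e-01 -2.000e-01 -1.100e+00]
 [ 4.487e+02 -3.415e+02  3.202e+02  2.000e-01  8.000e-01 -2.600e+00]
 [ 4.488e+02 -3.418e+02  3.204e+02 -9.000e-01  2.000e-01 -1.300e+00]] [-1.e-04  7.e-04 -1.e+00] 0.01369600828478533
(array([ 0.007,  0.012, -0.004]), array([ 0.4487, -0.3423,  0.3207]), [[0.9532, 0.3025, 0.0001], [0.3025, -0.9532, 0.0002], [0.0002, -0.0001, -1.0]])
320.60531580743015 195.2104945941927 [319.32187407 218.69212013]
```

View pics/w7z.png

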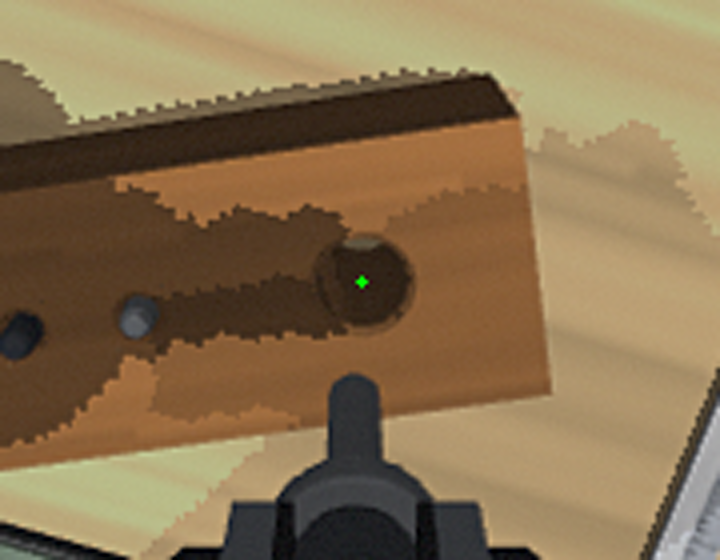

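The hole is at crop (365,283), within 1 px of the expected point. Lowering.

drive_tool --hand '[1, 1, 1, 1, 1, 1, 1, 1]' --dp '[[0.007, 0.016, 0.1], [0, 0, 0.25], [0, 0, 0.25], [0, 0, 0.25], [0, 0, 0.25], [0, 0, 0.12], [0, 0, 0], [0, 0, 0]]' --angular '[[0, 0, 0], [0, 0, 0], [0, 0, 0], [0, 0, 0], [0, 0, 0], [0, 0, 0], [0, 0, 0], [0, 0, 0]]'

```text
t: 15.4
position: [0.4494, -0.3441, 0.2229]
orientation: [0.988, 0.153, -0.0, -0.0]
contact_force: [-0.8, 0.1, -1.4]
opening: 0.0137
grip_force: 117.5
```

drive_tool --hand '[1, 1, 1]' --dp '[[0, 0, 0.025], [0, 0, 0], [0, 0, 0]]' --angular '[[0, 0, 0], [0, 0, 0], [0, 0, 0]]'

```text
t: 15.65
position: [0.4496, -0.3445, 0.2217]
orientation: [0.988, 0.152, 0.001, 0.001]
contact_force: [0.5, 0.9, -1.8]
opening: 0.0137
grip_force: 117.5
```

drive_tool --hand '[1, 1, 1, 1]' --dp '[[0, 0, 0.025], [0, 0, 0.025], [0, 0, 0], [0, 0, 0]]' --angular '[[0, 0, 0], [0, 0, 0], [0, 0, 0], [0, 0, 0]]'

```text
t: 15.98
position: [0.45, -0.3439, 0.2171]
orientation: [0.988, 0.153, 0.001, 0.0]
contact_force: [1.9, 2.5, -0.3]
opening: 0.0134
grip_force: 117.5
```

drive_tool --hand '[1, 1, 1]' --dp '[[0, 0, 0.015], [0, 0, 0], [0, 0, 0]]' --angular '[[0, 0, 0], [0, 0, 0], [0, 0, 0]]'

```text
t: 16.23
position: [0.4501, -0.3439, 0.2169]
orientation: [0.988, 0.152, 0.001, 0.0]
contact_force: [0.6, 2.9, 7.1]
opening: 0.0135
grip_force: 118.4
```

The collar is seated, at the same height as at the grasp. Letting go.

drive_tool --hand '[0.4, 0.1, 0, 0, 0, 0]' --newtons 20 --dp '[[0, 0, 0], [0, 0, 0], [0, 0, 0], [0, 0, 0], [0, 0, 0], [0, 0, 0]]' --angular '[[0, 0, 0], [0, 0, 0], [0, 0, 0], [0, 0, 0], [0, 0, 0], [0, 0, 0]]'

```text
t: 16.73
position: [0.4491, -0.3444, 0.2156]
orientation: [0.988, 0.152, -0.0, -0.0]
contact_force: [-0.2, 0.0, 0.2]
opening: 0.0426
grip_force: 0.0
```

drive_tool --hand '[0, 0, 0, 0, 0, 0, 0, 0]' --dp '[[0, 0, -0.1], [0, 0, -0.25], [0, 0, -0.3], [0, 0, -0.4], [0, 0, -0.4], [0, 0, -0.4], [0, 0, 0], [0, 0, 0]]' --angular '[[0, 0, 0], [0, 0, 0], [0, 0, 0], [0, 0, 0], [0, 0, 0], [0, 0, 0], [0, 0, 0], [0, 0, 0]]'

```text
t: 17.4
position: [0.4502, -0.3448, 0.3664]
orientation: [0.988, 0.152, 0.002, 0.002]
contact_force: [0.3, -0.6, -0.1]
opening: 0.0425
grip_force: 0.0
```

Run:
```python
from h import *
s=bot.state();c=bot.get_calibration("wrist");b=bot.capture("wrist")[:,:,::-1]
p=proj(c,np.array([.449,-.343,.268]));print(s["t"],s["position"],s["opening"],s["contact_force"],p,proj(c,np.array([.449,-.343,.206])))
u,v=p.astype(int);cv2.imwrite("pics/w8z.png",cv2.resize(b[max(0,v-70):v+70,u-90:u+90],None,fx=4,fy=4))
```

```text
17.4 [ 0.45020852 -0.34483276  0.36636178] 0.04245585915299478 [ 0.27718476 -0.64398134 -0.1106643 ] [315.30332813 204.71824488] [315.53966385 183.73014837]
```

View pics/w8z.png

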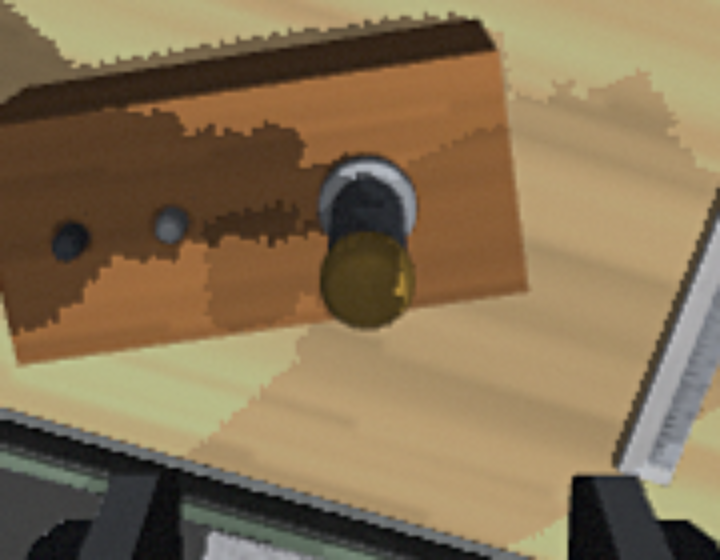

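The punch hangs upright in its hole, with the cap at crop (367,280) and the collar at (367,205) flat on the block. The gripper is clear, so I'm handing in.

```bash
python3 -c "
from station import bot
print(bot.sign_off())"
```

```text
the job is handed in; nothing more can be done
None
```

The blank is marked through the open bush: the punch snapped there once, just after an 11.9 N reading. It now hangs upright in its hole in the tool block, the gripper is clear, and I handed the job in at about 17 s.

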